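# Unlock, set and relock the lamp dial

## Task

On the sloped console, pull the ribbed metal locking cap up its stem, then turn the big black dial until its white line points at the nose of the small metal rider on the scale, and finally press the locking cap fully home again. The dial must not be turned before the cap is up; leave the rider and everything lying on the bench where it is.

Things in the scene. Friction and masses are not known exactly. Their poses are not given: they have to be found in the camera images.
- console: beige lamp control console, fixed, 200 deep x 320 wide, 51 mm high at its front edge, 119 mm at the back; origin under its centre on the bench, x to its back, y to its left, z up. Its panel slopes up 20 degrees from the front; dial left of the middle, locking cap right of it. Two small fixed knobs (20 mm wide, 15 mm high) at the right edge play no part.
- dial_grip (a point): on the dial's axis, 34 mm above the panel: TCP height for gripping; z is the axis, out of the panel (20 degrees from vertical), x and y turn with the dial. The dial: black skirt 80 mm across, 8 mm above the panel, and on it a round ribbed grip 44 mm in diameter from 8 to 42 mm above the panel; a white radial line on skirt and grip top. Stiff, stays where it is left
- dial_line (a point): turns with the dial: where its white line, prolonged, crosses a circle of 46 mm radius about the axis, 6 mm above the panel. The dial turns 300 degrees between stops, the gap centred on the console's front side. The line starts near the left end of the scale; the rider lies 70 to 240 degrees clockwise of it (seen from above), so more than one grasp may be needed
- rider_nose (a point): point on the rider's nose: the rider is a dark steel lug 9 mm wide, 8 mm high, clamped on the scale at the dial's edge, 41 to 59 mm from the dial's axis, nose pointing inward; the point lies on the circle of 46 mm radius, 6 mm above the panel, and coincides with dial_line when the dial is exactly set
- lock_top (a point): centre of the top face of the locking cap, a ribbed aluminium cylinder 26 mm in diameter and 32 mm tall on a stem; z is its sliding axis, square to the panel. When home its foot rests on a collar (36 mm wide, 8 mm high) and its top is 40 mm above the panel. 135 mm to the right of the dial's axis
- lock_cap (a joint): travel of the locking cap along its axis in m: 0 fully home, 0.016 fully up; friction holds it anywhere, about 5 N move it
- gauge_block: steel block 40 x 12 x 30 mm, origin under its centre, in front of the console: leave alone
- bush: flanged steel bush, 44 mm flange, 32 mm tall, origin under its centre, in front of the console: leave alone
- ring_gauge: dark steel ring 56 mm wide, 18 mm tall, origin under its centre, behind the console: leave alone
- lens_cleaner: white bottle 44 mm in diameter, 95 mm tall, origin under its centre: leave alone
- parts_tray: grey plastic tray 110 x 160 x 35 mm, origin under its centre: leave alone
- brush: small brush lying on the bench: leave alone
- mouse: black computer mouse, about 80 x 60 x 32 mm, on its mat: leave alone

How it is judged:
By the outcome, as a careful person would: the job done as asked, in the order asked, and still so for the second after the job is handed in, with the robot touching nothing.
It also fails if it takes over 72 s, if anything falls off the work surface, if the arm or the gripper's body presses on something with over 40 N, if the wrist force passes 120 N, or if a joint passes its speed limit or range.

## Robot

A 6-joint arm with a two-finger parallel gripper is mounted at the origin on the work surface. World frame = base frame: x ahead of the robot, y to its left, z up, the work surface at z = 0. Lengths are in m, angles in rad, forces in N, time in s.
With the tool pointing down it reaches from about 0.225 to 0.725 m from the base axis. Payload 3.1 kg.
Tool frame: the origin (TCP) lies between the finger pads, 19 mm behind the fingertips; this is the grasp point; z points along the fingers, y is the line along which they close (so a half turn about z gives the same grasp; the last joint's range is limited). The gripper opens to 85 mm and grips with 20 to 120 N. Pads are 22 mm wide; open, the fingers measure 114 mm over their backs; the gripper's body (76 mm by 85 mm) begins 54 mm behind the grasp point. The pads swing forward as they close: fully open they stand 13 mm farther back than shut.
Start: joints at [1.121, 0.048, 0.099, 1.622, 0, 1.443], TCP at [0.166, 0.498, 0.25] pointing down, gripper open.
Joint ranges: [-2.91, 2.91], [-0.99, 1.94], [-1.21, 1.42], [-2.12, 2.29], [-1.49, 1.47], [-3.14, 3.14]. Speed limits (rad/s): [2.79, 2.79, 3.14, 3.14, 3.14, 3.14].

## Interface

Orientations are given as a unit quaternion [x, y, z, w].
In Python, from workcell import bot, read_camera, camera_model gives the robot as it stands. The module is installed in compiled form; this text tells all that it offers.
- The arm moves only by the shell command python3 -m creep 'ROWS' [FORCE]. ROWS is a JSON object of lists of equal length, an entry for each row: "delta_rot": the turn, a rotation vector about the tool's x, y, z in degrees, a list of three; "slide": the shift along the tool's x, y, z in mm, a list of three; "fingers": the opening, from 0 (shut) to 1 (fully open). In form: {"delta_rot": [[wx, wy, wz], ...], "slide": [[dx, dy, dz], ...], "fingers": [fingers, ...]}. A call has 1 to 8 rows; each row shifts and turns the commanded pose from where the row before left it, along the tool's axes as they then stand; what a row does not reach is not made up. A row lasts 1/10 s, in which the tool goes at most 50 mm and 8.59 degrees, less where a joint would pass 70% of its speed; a pose out of reach is approached as far as the arm can. A call with a gripper value outside its range is refused whole. The fingers move at their own pace and stop on an object; FORCE is the grip in N (left out, the last holds). Time passes only in rows, so rows that do not move let the fingers close. It gives the time, the measured TCP pose, the force, the opening and the grip force at its end, in the units of the state.
- bot.observe(): the state, without advancing time (a new reading comes with each control period).
- read_camera(name): name is "side" or "top" or "wrist"; returns (picture, depth): 384x512x3 uint8, red, green, blue; 384x512 float32, m along the optical axis (not along the pixel's ray), 0 where there is no reading.
- camera_model(name): a dict with "intrinsics" (3x3 intrinsics, pixels), "k1" (the pictures are not rectified: a ray, as slopes to the right and down, at radius r is drawn at 1 + k1 r^2 times it, then the intrinsics apply), "rvec" (rotation vector, rad) and "tvec" (3), from world to camera coordinates, as OpenCV has them. Camera axes: x right, y down, z forward; pixel columns grow to the right and rows downward; lengths in m; the calibration is good to about 2 mm. A picture is of the moment at which its call begins: read the wrist's pose just before it. camera_model takes no time and is no camera call; for the wrist camera it gives the pose at the moment of the call.
- bot.sign_off(): hands the job in; it is judged then, once.
The state is a dict: "t": time; "q": joint angles; "joint_velocities": joint speeds; "joint_torque": joint torques, N m; "tool_pos": TCP position; "tool_rot": TCP orientation; "ft_force": force on the tool from outside, world axes, zero at the start; "moment": the same for the moment, N m; "width": finger opening in m; "grip_force": force on a finger pad.
Only numpy, scipy, OpenCV 4.12 (cv2) and the standard library are available. Lean on these libraries where they do the work, as an engineer would, in place of code of your own. Each camera call takes 0.05 s, during which the arm holds its last target. There are 200 camera calls.

## Working session

There is one attempt and no reset: what is moved stays moved. The work goes in short steps, Python scripts to look and compute and a shell command to move; the robot and the scene stay as the last step left them, time stands still between calls to the robot, and variables do not carry over. Pictures are saved under pics/ and viewed, at most 10 in all, crops included, and the job is handed in when it is done.

```bash
mkdir -p pics; cat > h.py <<'E'
import numpy as np, cv2
from scipy.spatial.transform import Rotation as R
from workcell import bot, read_camera, camera_model
def snap(n,f):
    m=camera_model(n); p,d=read_camera(n); cv2.imwrite(f'pics/{f}.png',p[:,:,::-1]); np.savez(f'{f}.npz',p=p,d=d,**{k:np.array(v) for k,v in m.items()}); return p,d,m
def load(f): return np.load(f'{f}.npz')
def ray(m,uv):
    K=np.array(m['intrinsics']); k=float(m['k1'])
    s=cv2.undistortPoints(np.array([[uv]],float),K,np.array([k,0,0,0,0.]))[0,0]
    Rm=cv2.Rodrigues(np.array(m['rvec'],float))[0]; t=np.array(m['tvec'],float).ravel()
    return -Rm.T@t, Rm.T@np.array([s[0],s[1],1.])   # point = c + depth*d
def pt(m,uv,d):
    c,r=ray(m,uv); return c+r*d
def proj(m,X):
    return cv2.projectPoints(np.array(X,float).reshape(-1,3),np.array(m['rvec'],float),np.array(m['tvec'],float),np.array(m['intrinsics']),np.array([float(m['k1']),0,0,0,0.]))[0][:,0]
def tri(obs):
    A=np.zeros((3,3));b=np.zeros(3)
    for m,uv in obs:
        c,r=ray(m,uv); r=r/np.linalg.norm(r); P=np.eye(3)-np.outer(r,r); A+=P;b+=P@c
    X=np.linalg.solve(A,b); return X,[np.linalg.norm(proj(m,X)[0]-uv) for m,uv in obs]
E
python3 - <<'E'
from h import *
for n in ['top','side','wrist']:
    p,d,m=snap(n,n+'0'); c,r=ray(m,(256,192)); print(n,c,r,m['intrinsics'],m['k1'])
a=[cv2.imread(f'pics/{n}0.png') for n in ['top','side']]
cv2.imwrite('pics/both.png',cv2.resize(np.hstack(a),(800,300)))
s=bot.observe(); print(s)
E
```

```text
top [ 0.29718247 -0.04215492  1.27720183] [ 0.17632376  0.02521631 -0.98412848] [[422.7331346    0.         260.48245493]
 [  0.         422.7331346  187.3236261 ]
 [  0.           0.           1.        ]] 0.03532239867077171
side [ 0.17262597 -0.6998422   0.87143696] [ 0.34205466  0.62671302 -0.70027599] [[394.92591981   0.         251.77618985]
 [  0.         394.92591981 189.42011528]
 [  0.           0.           1.        ]] -0.012363637254292655
wrist [0.08927744 0.52349978 0.3725874 ] [ 0.2946596  -0.10611333 -0.94970316] [[270.49041801   0.         257.22138042]
 [  0.         270.49041801 192.03458515]
 [  0.           0.           1.        ]] 0.01734455808444031
{'t': 0.15, 'q': array([1.12120148e+00, 4.85951878e-02, 9.79262530e-02, 1.62200135e+00,
       2.26238608e-05, 1.44303412e+00]), 'joint_velocities': array([ 1.94356807e-04, -2.32293774e-03,  4.57959089e-03,  3.40597917e-04,
        2.11795164e-03, -7.59707180e-05]), 'joint_torque': array([ 2.09943297e-03, -3.39258277e+01,  3.20424378e+01,  1.53305917e-02,
       -9.52230653e-05,  8.40128564e-06]), 'tool_pos': array([0.16584962, 0.49764013, 0.24906268]), 'tool_rot': array([ 1.60222697e-01,  9.87080447e-01, -8.94989146e-04, -2.77588891e-04]), 'ft_force': array([0.05450956, 0.01118802, 0.61528399]), 'moment': array([-0.05759481,  0.02642087,  0.03280535]), 'grip_force': 0.0, 'width': 0.08530519155865944}
```

View pics/top0.png

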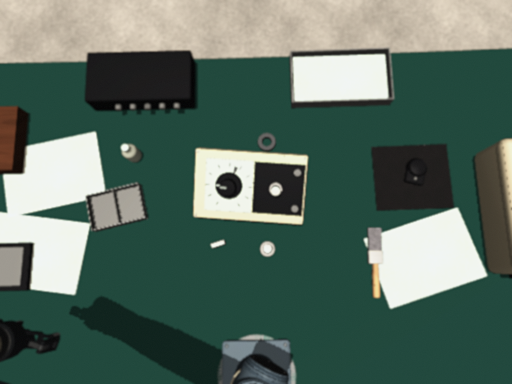

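View pics/side0.png

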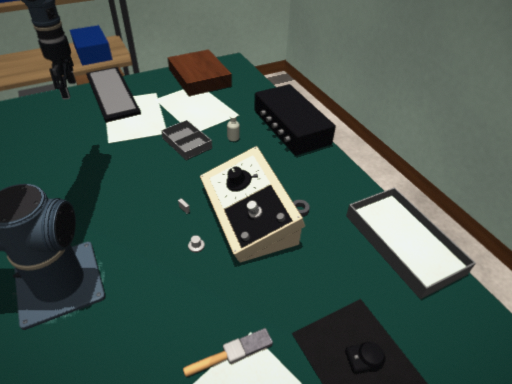

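The top view shows the console at about (250,187), the dial at (229,186) and the cap at (276,189). In the side view the dial is at (236,177) and the cap at (253,208). Next come a rough 3D position and an approach for the wrist camera.

```bash
python3 - <<'E'
from h import *
T=load('top0');S=load('side0')
for n,a,b in [('dial',(229,185),(236,172)),('cap',(276,188),(252,206))]:
    print(n,tri([(T,a),(S,b)]),pt(T,a,T['d'][a[1],a[0]]),pt(S,b,S['d'][b[1],b[0]]))
# panel plane from depth
P=[pt(T,(u,v),T['d'][v,u]) for v in range(160,216,2) for u in range(200,304,2)]
P=np.array(P); ok=np.ones(len(P),bool)
for i in range(30):
    A=np.c_[P[ok][:,:2],np.ones(ok.sum())]; c=np.linalg.lstsq(A,P[ok][:,2],rcond=None)[0]
    r=P[:,2]-np.c_[P[:,:2],np.ones(len(P))]@c; ok=abs(r)<max(.002,.02*.85**i)
n=np.array([-c[0],-c[1],1]);n/=np.linalg.norm(n);print('plane',c,n,np.degrees(np.arccos(n[2])),'yaw',np.degrees(np.arctan2(-n[1],-n[0])),ok.sum())
for uv in [(195,149),(307,155),(303,223),(194,218)]: print(uv,pt(T,uv,T['d'][uv[1],uv[0]]))
E
```

```text
dial (array([0.52318424, 0.06230672, 0.12723124]), [np.float64(0.5823254358810199), np.float64(0.5702113511281185)]) [0.52507644 0.06202759 0.12566967] [0.52206293 0.06364639 0.12609422]
cap (array([ 0.51150564, -0.06743714,  0.11693116]), [np.float64(1.3026612574213656), np.float64(1.3796221228417467)]) [ 0.5136991  -0.06830774  0.12415039] [ 0.5043576  -0.07344982  0.12464857]
plane [ 0.36425049 -0.0390055  -0.10626818] [-0.34202304  0.03662529  0.93897755] 20.11944855585598 yaw -6.112185268373383 706
(195, 149) [ 0.66859655  0.17985496 -0.003493  ]
(307, 155) [ 0.6383074  -0.17008978  0.00313177]
(303, 223) [ 0.42709497 -0.14923973  0.00413637]
(194, 218) [ 0.45065077  0.18103108 -0.00273235]
```

```bash
cat >> h.py <<'E'
n=np.array([-.34202,.03663,.93898]); n/=np.linalg.norm(n)
cx=np.cross([0,0,1],n); cy=-np.cross(n,[0,0,1])*-1
cy=np.cross(n,[n[0],n[1],0]); cy/=np.linalg.norm(cy); cy*=np.sign(cy[1]); cx=np.cross(cy,n) # panel left, panel up-slope
def goal(pos,yaw=0):  # yaw about tool z, deg ; 0: tool y = cy
    z=-n; M=np.c_[np.cross(cy,z),cy,z]; return np.array(pos),R.from_matrix(M)*R.from_euler('z',yaw,degrees=True)
def plan(g):
    s=bot.observe(); p,r=s['tool_pos'],R.from_quat(s['tool_rot'])
    print('t',s['t'],'q',np.round(s['q'],2),'w',s['width'],'rotvec deg',np.round((r.inv()*g[1]).as_rotvec(degrees=True),2),'then slide mm',np.round(1e3*g[1].inv().apply(g[0]-p),1),'| slide now-axes',np.round(1e3*r.inv().apply(g[0]-p),1))
E
python3 - <<'E'
from h import *
print(cx,cy)
dp=np.array([.5377,.0607,.0873]); plan(goal(dp+.13*n)); plan(goal(dp-.135*cy+.13*n))
E
```

```text
[ 0.9336394  -0.09999185  0.34397543] [ 0.10649001  0.99431377 -0.        ]
t 0.15 q [1.12 0.05 0.1  1.62 0.   1.44] w 0.08530519155865944 rotvec deg [ -2.27 -20.07 -12.18] then slide mm [-335.2 -394.9  165.1] | slide now-axes [-447.3 -306.4   40.1]
t 0.15 q [1.12 0.05 0.1  1.62 0.   1.44] w 0.08530519155865944 rotvec deg [ -2.27 -20.07 -12.18] then slide mm [-335.2 -529.9  165.1] | slide now-axes [-476.1 -438.2   40.4]
```

```bash
Z='[0,0,0]'
python3 -m creep '{"delta_rot":[[0,0,0],[0,0,0],[0,0,0],[0,0,0],[0,0,0],[0,0,0],[0,0,0],[0,0,0]],"slide":[[-20,-13,0],[-30,-20,0],[-30,-20,0],[-30,-20,0],[-30,-20,0],[-30,-20,0],[-30,-20,0],[-30,-20,0]],"fingers":[1,1,1,1,1,1,1,1]}' 40
python3 -m creep '{"delta_rot":[[0,0,0],[0,0,0],[0,0,0],[0,0,0],[0,0,0],[0,0,0],[0,0,0],[0,0,0]],"slide":[[-30,-20,0],[-30,-20,5],[-30,-20,5],[-30,-20,5],[-30,-20,5],[-30,-20,5],[-25,-20,5],[-12,-13,5]],"fingers":[1,1,1,1,1,1,1,1]}'
python3 -m creep '{"delta_rot":[[-0.4,-4,-2.4],[-0.4,-4,-2.4],[-0.4,-4,-2.4],[-0.5,-4,-2.5],[-0.6,-4,-2.5],[0,0,0]],"slide":[[0,0,0],[0,0,0],[0,0,0],[0,0,0],[0,0,0],[0,0,0]],"fingers":[1,1,1,1,1,1]}'
python3 - <<'E'
from h import *
dp=np.array([.5377,.0607,.0873]); plan(goal(dp+.13*n))
snap('wrist','w1')
E
```

```text
t: 0.95
tool_pos: [0.3364, 0.2788, 0.2497]
tool_rot: [0.16, 0.987, -0.0, -0.0]
ft_force: [1.6, 0.1, 0.2]
width: 0.0852
grip_force: 0.0
t: 1.75
tool_pos: [0.4943, 0.0642, 0.2141]
tool_rot: [0.161, 0.987, -0.0, -0.0]
ft_force: [-0.3, 1.7, -1.2]
width: 0.0853
grip_force: 0.0
t: 2.35
tool_pos: [0.4907, 0.0665, 0.2128]
tool_rot: [0.052, 0.984, -0.008, 0.173]
ft_force: [-0.8, 1.0, -0.1]
width: 0.0855
grip_force: 0.0
t 2.35 q [ 0.03 -0.4  -0.41  1.21 -0.04  0.12] w 0.08547507021828127 rotvec deg [ 0.12 -0.22  0.04] then slide mm [-1.3 -0.8  4.1] | slide now-axes [-1.4 -0.8  4.1]
```

View pics/w1.png

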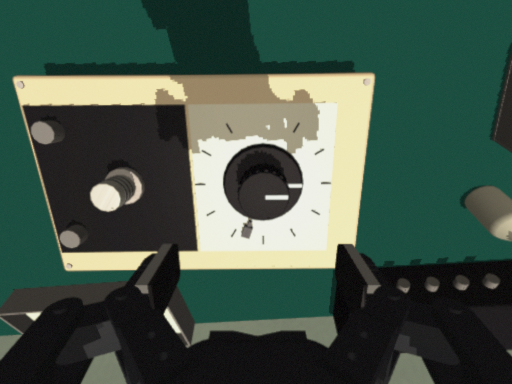

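The wrist view is upside down relative to the world, so image right is world left. It shows the white line at (295,185)–(277,197) pointing image right, the rider at (247,229), roughly 100° clockwise, and the cap top at (106,197). I'll take a second view shifted towards the cap, then crop both.

```bash

python3 -m creep '{"delta_rot":[[0,0,0],[0,0,0],[0,0,0],[0,0,0],[0,0,0]],"slide":[[0,-30,0],[0,-40,0],[0,-40,0],[0,-20,0],[0,0,0]],"fingers":[1,1,1,0.7,0.7]}' 40
python3 - <<'E'
from h import *
dp=np.array([.5377,.0607,.0873]); plan(goal(dp-.135*cy+.13*n))
snap('wrist','w2')
a=cv2.imread('pics/w1.png')[135:245,205:325]; b=cv2.imread('pics/w2.png')
cv2.imwrite('pics/c1.png',cv2.resize(a,None,fx=5,fy=5,interpolation=cv2.INTER_CUBIC))
# plane from wrist depth in both views
for f in ['w1','w2']:
    W=load(f);P=[]
    for v in range(60,260,3):
        for u in range(30,480,3):
            d=W['d'][v,u]
            if d>0: P.append(pt(W,(u,v),d))
    P=np.array(P); c0=np.array([.36425,-.039,-.10627]);
    for w in [.02,.012,.007,.004,.003,.002,.002,.002]:
        r=P[:,2]-np.c_[P[:,:2],np.ones(len(P))]@c0; ok=abs(r)<w
        c0=np.linalg.lstsq(np.c_[P[ok][:,:2],np.ones(ok.sum())],P[ok][:,2],rcond=None)[0]
    m=np.array([-c0[0],-c0[1],1]);m/=np.linalg.norm(m);print(f,ok.sum(),c0,m,np.degrees(np.arccos(m[2])),np.degrees(np.arctan2(-m[1],-m[0])),'z at dial',c0@[.5377,.0607,1],'z at cap',c0@[.5233,-.0735,1])
E
```

```text
t: 2.9
tool_pos: [0.4801, -0.0657, 0.2154]
tool_rot: [0.055, 0.983, -0.009, 0.174]
ft_force: [-0.1, 0.0, 0.1]
width: 0.0604
grip_force: 0.0
t 2.9 q [-0.32 -0.44 -0.43  1.23  0.07 -0.2 ] w 0.06043124714345464 rotvec deg [ 0.   -0.08 -0.29] then slide mm [ 2.9 -3.2  5.3] | slide now-axes [ 2.9 -3.2  5.3]
w1 5578 [ 0.36673137 -0.0373485  -0.10698576] [-0.34409672  0.03504335  0.93828003] 20.235312751006582 -5.815044180764394 z at dial 0.08793864344076362 z at cap 0.08766988082921627
w2 5266 [ 0.36521477 -0.0365659  -0.10628998] [-0.34285003  0.03432671  0.93876277] 20.15519303336641 -5.717493719601926 z at dial 0.08786645095704441 z at cap 0.08751450246527619
```

View pics/c1.png

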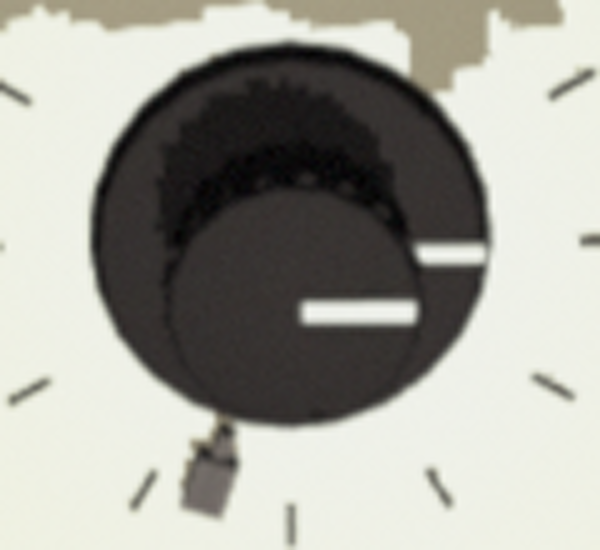

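View pics/w2.png

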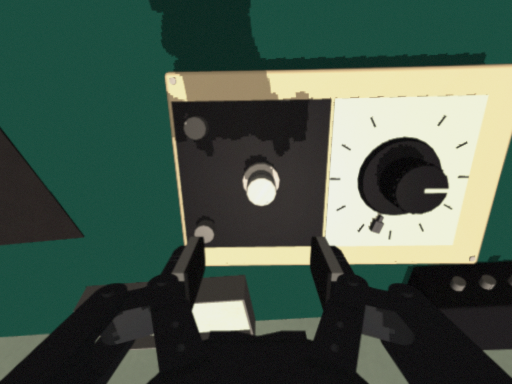

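The crop of w1 shows the grip top centred at crop (295,307), the rider nose at (223,418), and the rider's outer corners at (181,505) and (221,517). In w2 the cap top is at (261,192). I'll compute positions and check them with a model overlay.

```bash
cat >> h.py <<'E'
n=np.array([-.3432,.0354,.9386]); n/=np.linalg.norm(n)
cy=np.cross(n,[n[0],n[1],0]); cy/=np.linalg.norm(cy); cy*=np.sign(cy[1]); cx=np.cross(cy,n)
P0=np.array([.5377,.0607,.0879])
def onp(m,uv,h):
    c,r=ray(m,uv); return c+r*((P0+h*n-c)@n)/(r@n)
def circ(c,r,h,k=72):
    a=np.linspace(0,2*np.pi,k,endpoint=False)[:,None]; return c+h*n+r*(np.cos(a)*cx+np.sin(a)*cy)
def draw(img,m,X,off,f,col):
    for u,v in proj(m,X):
        cv2.circle(img,(int(round((u+.5-off[0])*f)),int(round((v+.5-off[1])*f))),1,col,-1)
E
python3 - <<'E'
from h import *
W1=load('w1');W2=load('w2');T=load('top0');S=load('side0')
un=lambda x,y:(205+x/5-.5,135+y/5-.5)
D=onp(W1,un(295,307),.042)-.042*n; print('D',D)
sk=onp(W1,un(291,234),.008)-.008*n; print('skirt',sk)
print('tri dial top',tri([(W1,un(295,307)),(W2,(422,189))]),'exp',D+.042*n)
print('depth dial top',[ (pt(W1,(u,v),W1['d'][v,u])-P0)@n for u,v in[(258,200),(262,205),(255,192)]])
C=onp(W2,(261,192),.040)-.04*n; C1=onp(W1,(106,197),.04)-.04*n; print('C',C,C1,'tri',tri([(W1,(106,197)),(W2,(261,192))]),'exp',C+.04*n,'sep',np.linalg.norm(D-C),(C-D)@cx,(C-D)@cy)
print('depth cap',[(pt(W2,(u,v),W2['d'][v,u])-P0)@n for u,v in[(261,190),(264,194),(258,194)]])
def ang(X,c=D): v=X-c; return np.degrees(np.arctan2(v@cy,v@cx)),np.hypot(v@cy,v@cx)*1e3
D=(D+sk)/2
for nm,x,y,h in [('nose',223,420,.006),('o1',181,505,.008),('o2',221,517,.008),('omid',201,511,.008),('line top',360,312,.042),('line end',417,312,.042),('sk in',420,254,.008),('sk out',486,254,.008),('tickE',583,240,0),('tickS',291,505,0)]:
    print(nm,ang(onp(W1,un(x,y),h),D))
# overlay
a=cv2.resize(cv2.imread('pics/w1.png')[135:245,205:325],None,fx=4,fy=4,interpolation=cv2.INTER_CUBIC)
b=cv2.resize(cv2.imread('pics/w2.png')[125:235,230:310],None,fx=4,fy=4,interpolation=cv2.INTER_CUBIC)
for r,h in[(.022,.042),(.04,.008)]: draw(a,W1,circ(D,r,h),(205,135),4,(0,0,255))
for r,h in[(.013,.04),(.018,.008)]:
    draw(b,W2,circ(C,r,h),(230,125),4,(0,0,255)); draw(b,W2,circ(D-.135*cy,r,h),(230,125),4,(0,255,0))
cv2.imwrite('pics/ov.png',np.hstack([a,b]))
E
```

```text
D [0.53068597 0.06778224 0.0850682 ]
skirt [0.52768937 0.0680529  0.08396228]
tri dial top (array([0.51654783, 0.06924888, 0.12369992]), [np.float64(0.3330767026609692), np.float64(0.3361802701014821)]) exp [0.51627164 0.06926903 0.12448922]
depth dial top [np.float64(0.04144407912554249), np.float64(0.04214647971281263), np.float64(0.04245549535576567)]
C [ 0.51836558 -0.06649379  0.08562756] [ 0.51816578 -0.06501307  0.08549865] tri (array([ 0.50603348, -0.06520341,  0.12114012]), [np.float64(0.18574553208565836), np.float64(0.18488799486730295)]) exp [ 0.50463764 -0.0650778   0.12317138] sep 0.13484122794062017 0.0016212314151720615 -0.13483148134331518
depth cap [np.float64(0.039962655626668585), np.float64(0.03802494747131537), np.float64(0.03836640284010937)]
nose (np.float64(-19.719961196826528), np.float64(40.2997900057151))
o1 (np.float64(-21.79192910470134), np.float64(60.22721427397615))
o2 (np.float64(-13.60760548575615), np.float64(60.37499746721689))
omid (np.float64(-17.700942810436583), np.float64(60.14747676040391))
line top (np.float64(77.05156157891913), np.float64(11.273372949596551))
line end (np.float64(82.93120614748479), np.float64(20.755655015347553))
sk in (np.float64(84.31613555450002), np.float64(24.952683169578776))
sk out (np.float64(86.1719299088729), np.float64(37.61093041931749))
tickE (np.float64(87.9589309581803), np.float64(57.960722453552464))
tickS (np.float64(0.3110154372600969), np.float64(60.088523735435494))
```

View pics/ov.png

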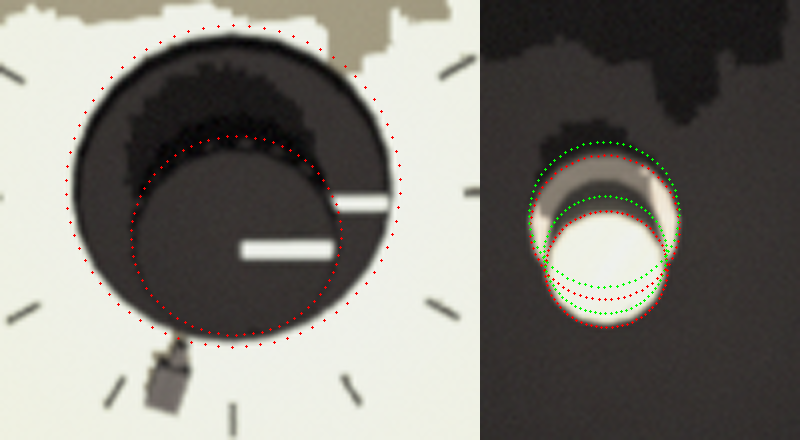

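The overlay fits the cap and collar exactly. The dial's drawn edges run slightly inside the nominal circles, with the grip centre about 1 mm lower in the image. The fixed cameras gave somewhat different values, so I'll check those numerically.

```bash
python3 - <<'E'
from h import *
W1=load('w1');W2=load('w2');T=load('top0');S=load('side0')
D=np.array([.53069,.06778,.08507]);C=np.array([.51837,-.0665,.0856])
print('pred top/side dial',proj(T,D+.042*n),proj(S,D+.042*n),'cap',proj(T,C+.04*n),proj(S,C+.04*n))
def blob(m,box,lo,hi):
    u0,v0,u1,v1=box; g=m['p'][v0:v1,u0:u1].max(2); k=((g>=lo)&(g<=hi)).astype(np.uint8)
    N,l,s,c=cv2.connectedComponentsWithStats(k); i=1+np.argmax(s[1:,4]); return s[i]+np.array([u0,v0,0,0,0]),c[i]+[u0,v0]
print('cap top',blob(T,(262,175,290,203),120,255),'side',blob(S,(243,196,265,222),120,255))
print('dial top',blob(T,(212,170,246,204),0,75),'side',blob(S,(220,160,252,195),0,75))
print('w2 cap',blob(W2,(240,170,285,215),200,255),'w1 cap',blob(W1,(85,170,130,218),200,255))
g=lambda m,v,u0,u1:m['p'][v,u0:u1].max(1)
print(g(T,185,212,246));print(T['p'][165:205,229].max(1))
# skirt via edge scanning in w1
for f,m,c in[('w1',W1,(263,183)),('w2',W2,(404,177))]:
    E=[]
    for a in np.radians(np.arange(0,360,5)):
        r=np.arange(20,60,.25); u=c[0]+r*np.cos(a);v=c[1]+r*np.sin(a)
        p=cv2.remap(m['p'].max(2).astype(np.float32),u[None].astype(np.float32),v[None].astype(np.float32),1)[0]
        j=np.where((p[:-1]<110)&(p[1:]>=110))[0]
        if len(j) : E.append((u[j[-1]],v[j[-1]]))
    E=np.array(E); X=np.array([onp(m,e,.006) for e in E]); xy=np.c_[(X-P0)@cx,(X-P0)@cy]
    ok=np.ones(len(xy),bool)
    for i in range(8):
        s=np.linalg.lstsq(np.c_[2*xy[ok],np.ones(ok.sum())],(xy[ok]**2).sum(1),rcond=None)[0]; rr=np.sqrt(s[2]+s[0]**2+s[1]**2)
        e=np.hypot(*(xy-s[:2]).T)-rr; ok=abs(e)<.0012
    print(f,'skirt r',rr,ok.sum(),'centre',P0+s[0]*cx+s[1]*cy)
E
```

```text
pred top/side dial [[226.45821829 188.25166876]] [[233.32464588 171.80698371]] cap [[274.92121681 191.30449094]] [[250.65775874 204.26664972]]
cap top (array([269, 182,  13,  14, 136]), array([275.05147059, 188.625     ])) side (array([247, 201,  10,   8,  65]), array([251.24615385, 204.36923077]))
dial top (array([216, 173,  26,  25, 462]), array([228.93506494, 185.01948052])) side (array([227, 167,  25,  24, 434]), array([237.7764977, 179.1797235]))
w2 cap (array([247, 179,  29,  26, 590]), array([260.97288136, 191.54237288])) w1 cap (array([ 91, 185,  29,  26, 590]), array([105.05423729, 197.2559322 ]))
[246 247 240 192 184 200 193 152  92  61  56  54  49  44  37  30  30  31
  32  31  32  29  20  14  21  29  30  28  25  73 178 244 248 246]
[224 235 243 245 246 247 236 148  50  25  31  31  30  23  16  23  29  33
  33  32  31  31  30  30  30  29  29  28  28  26  17  13  34 104 198 244
 246 245 245 245]
w1 skirt r 0.038142901148091046 69 centre [0.52982847 0.06768554 0.0847583 ]
w2 skirt r 0.038608580432609174 51 centre [0.53000287 0.06538027 0.08490902]
```

```bash
python3 - <<'E'
from h import *
C=np.array([.5185,-.0665,.0856]); plan(goal(C+.06*n)); plan(goal(C+.028*n))
E
```

```text
t 2.95 q [-0.32 -0.44 -0.43  1.23  0.07 -0.19] w 0.05975936275398008 rotvec deg [ 0.02 -0.14 -0.41] then slide mm [ 8.7  1.7 74.9] | slide now-axes [ 8.6  1.6 74.9]
t 2.95 q [-0.32 -0.44 -0.43  1.23  0.07 -0.19] w 0.05975936275398008 rotvec deg [ 0.02 -0.14 -0.41] then slide mm [  8.7   1.7 106.9] | slide now-axes [  8.5   1.6 106.9]
```

```bash

python3 -m creep '{"delta_rot":[[0,0,-0.4],[0,0,0],[0,0,0],[0,0,0],[0,0,0],[0,0,0],[0,0,0],[0,0,0]],"slide":[[3,0.6,20],[3,0.6,20],[2.7,0.5,20],[0,0,15],[0,0,15],[0,0,10],[0,0,7],[0,0,0]],"fingers":[0.7,0.7,0.7,0.6,0.6,0.6,0.6,0.6]}' 40
python3 - <<'E'
from h import *
C=np.array([.5185,-.0665,.0856]); plan(goal(C+.028*n))
E
python3 -m creep '{"delta_rot":[[0,0,0],[0,0,0],[0,0,0],[0,0,0],[0,0,0],[0,0,0],[0,0,0],[0,0,0]],"slide":[[0,0,0],[0,0,0],[0,0,0],[0,0,0],[0,0,0],[0,0,0],[0,0,0],[0,0,0]],"fingers":[0.4,0.3,0.2,0.2,0.15,0.15,0.15,0.15]}' 40
```

```text
t: 3.75
tool_pos: [0.5079, -0.0633, 0.1102]
tool_rot: [0.048, 0.984, -0.008, 0.173]
ft_force: [-0.2, -0.0, 0.4]
width: 0.0517
grip_force: 0.0
t 3.75 q [-0.29 -0.34 -0.57  1.    0.07 -0.18] w 0.05172025931225335 rotvec deg [ 0.1  -0.23  0.24] then slide mm [-1.7 -2.1 -1.1] | slide now-axes [-1.7 -2.1 -1.2]
t: 4.55
tool_pos: [0.5085, -0.0656, 0.1126]
tool_rot: [0.05, 0.983, -0.011, 0.175]
ft_force: [-3.6, -4.2, 2.2]
width: 0.0247
grip_force: 39.3
```

```bash

python3 -m creep '{"delta_rot":[[0,0,0],[0,0,0],[0,0,0],[0,0,0],[0,0,0],[0,0,0],[0,0,0]],"slide":[[0,-0.7,-2],[0,0,-3],[0,0,-3],[0,0,-3],[0,0,-3],[0,0,-3],[0,0,0]],"fingers":[0.15,0.15,0.15,0.15,0.15,0.15,0.15]}' 60
python3 -m creep '{"delta_rot":[[0,0,0],[0,0,0]],"slide":[[0,0,-1.5],[0,0,0]],"fingers":[0.15,0.15]}'
```

```text
t: 5.25
tool_pos: [0.5029, -0.0651, 0.1278]
tool_rot: [0.049, 0.983, -0.01, 0.175]
ft_force: [1.6, -4.3, -1.1]
width: 0.0241
grip_force: 59.8
t: 5.45
tool_pos: [0.5028, -0.0651, 0.1278]
tool_rot: [0.049, 0.983, -0.01, 0.175]
ft_force: [8.7, -5.3, -9.4]
width: 0.0243
grip_force: 60.2
```

The cap moved 16.2 mm and met its stop (13 N). Next I release it and go to the dial.

```bash

python3 -m creep '{"delta_rot":[[0,0,0],[0,0,0],[0,0,0],[0,0,0],[0,0,0],[0,0,0],[0,0,0],[0,0,0]],"slide":[[0,0,1.5],[0,0,0],[0,0,0],[0,0,0],[0,0,-10],[0,0,-20],[0,0,-20],[0,0,-10]],"fingers":[0.3,0.6,0.75,0.75,0.75,0.75,0.75,0.75]}' 60
python3 -m creep '{"delta_rot":[[0,0,0],[0,0,0],[0,0,0],[0,0,0],[0,0,0],[0,0,0]],"slide":[[0,25,-5],[0,35,0],[0,35,0],[0,25,0],[0,13,0],[0,0,0]],"fingers":[0.75,0.75,0.75,0.75,0.75,0.75]}' 
python3 - <<'E'
from h import *
D=np.array([.530,.067,.085]); plan(goal(D+.034*n))
m=load('w1'); snap('wrist','w3'); W=load('w3')
C=np.array([.5185,-.0665,.0856])
k=(W['p'].min(2)>200)&(W['d']>0); v,u=np.where(k); X=np.array([pt(W,(a,b),W['d'][b,a]) for a,b in zip(u,v)])
h=(X-C)@n; near=np.linalg.norm(X-C-h[:,None]*n,axis=1)<.012; print('cap height',near.sum(),np.percentile(h[near],[10,50,90]))
E
```

```text
t: 6.25
tool_pos: [0.4824, -0.0621, 0.1867]
tool_rot: [0.048, 0.983, -0.009, 0.176]
ft_force: [1.4, -0.2, 0.1]
width: 0.0644
grip_force: 0.0
t: 6.85
tool_pos: [0.4931, 0.0722, 0.1884]
tool_rot: [0.047, 0.984, -0.008, 0.174]
ft_force: [0.5, -0.8, 0.5]
width: 0.0643
grip_force: 0.0
t 6.85 q [ 0.04 -0.39 -0.46  1.16 -0.05  0.13] w 0.06426962894822684 rotvec deg [ 0.15 -0.12  0.39] then slide mm [ 0.7 -1.4 75.9] | slide now-axes [ 0.6 -1.6 75.9]
cap height 741 [0.05445468 0.05521456 0.05599601]
```

```bash

python3 -m creep '{"delta_rot":[[0,0,0.4],[0,0,0],[0,0,0],[0,0,0],[0,0,0],[0,0,0],[0,0,0]],"slide":[[0.6,-1.6,10],[0,0,18],[0,0,18],[0,0,14],[0,0,10],[0,0,6],[0,0,0]],"fingers":[0.75,0.75,0.75,0.75,0.75,0.75,0.75]}' 40
python3 -m creep '{"delta_rot":[[0,0,0],[0,0,0],[0,0,0],[0,0,0],[0,0,0]],"slide":[[0,0,0],[0,0,0],[0,0,0],[0,0,0],[0,0,0]],"fingers":[0.6,0.5,0.4,0.4,0.4]}' 40
python3 - <<'E'
from h import *
D=np.array([.530,.067,.085]); plan(goal(D+.034*n))
E
```

```text
t: 7.6
tool_pos: [0.5179, 0.0656, 0.1153]
tool_rot: [0.053, 0.983, -0.008, 0.173]
ft_force: [0.4, 0.0, -0.4]
width: 0.0642
grip_force: 0.0
t: 8.1
tool_pos: [0.5189, 0.0688, 0.1183]
tool_rot: [0.051, 0.983, -0.005, 0.175]
ft_force: [-1.1, 5.0, 2.6]
width: 0.0427
grip_force: 40.1
t 8.1 q [ 0.02 -0.3  -0.53  0.99 -0.04  0.12] w 0.04272651859861116 rotvec deg [ 0.4  -0.03 -0.1 ] then slide mm [ 1.  -0.6  1.1] | slide now-axes [ 1.  -0.6  1.1]
```

```bash

python3 -m creep '{"delta_rot":[[0,0,0],[0,0,4],[0,0,8],[0,0,8],[0,0,8],[0,0,8],[0,0,8],[0,0,4]],"slide":[[0,2.5,0],[0,0,0],[0,0,0],[0,0,0],[0,0,0],[0,0,0],[0,0,0],[0,0,0]],"fingers":[0.4,0.4,0.4,0.4,0.4,0.4,0.4,0.4]}' 80
python3 -m creep '{"delta_rot":[[0,0,4],[0,0,8],[0,0,8],[0,0,8],[0,0,8],[0,0,8],[0,0,4],[0,0,0]],"slide":[[0,0,0],[0,0,0],[0,0,0],[0,0,0],[0,0,0],[0,0,0],[0,0,0],[0,0,0]],"fingers":[0.4,0.4,0.4,0.4,0.4,0.4,0.4,0.4]}' 80
python3 - <<'E'
from h import *
D=np.array([.530,.067,.085]); plan(goal(D+.034*n)); print(bot.observe()['moment'])
E
```

```text
t: 8.9
tool_pos: [0.5192, 0.0695, 0.1186]
tool_rot: [0.449, 0.876, 0.065, 0.163]
ft_force: [-5.0, 1.4, 4.6]
width: 0.0415
grip_force: 80.5
t: 9.7
tool_pos: [0.5199, 0.0696, 0.1188]
tool_rot: [0.765, 0.619, 0.126, 0.123]
ft_force: [-3.4, 3.6, 5.9]
width: 0.0419
grip_force: 80.4
t 9.7 q [ 0.03 -0.3  -0.53  0.99 -0.04  1.8 ] w 0.041948066963593475 rotvec deg [ 2.000e-01 -9.000e-02 -9.617e+01] then slide mm [ 2.  -1.6  1.3] | slide now-axes [-1.8 -1.8  1.3]
[0.57507368 0.55519857 0.09519181]
```

```bash

python3 -m creep '{"delta_rot":[[0,0,0],[0,0,0],[0,0,0],[0,0,0],[0,0,0],[0,0,0],[0,0,0],[0,0,0]],"slide":[[0,0,0],[0,0,0],[0,0,0],[0,0,-15],[0,0,-25],[0,0,-25],[0,0,-15],[0,0,0]],"fingers":[0.5,0.7,0.8,0.8,0.8,0.8,0.8,0.8]}' 60
python3 - <<'E'
from h import *
snap('wrist','w4'); W=load('w4'); D=np.array([.530,.067,.085]); u,v=proj(W,D+.01*n)[0]; print(u,v)
u0,v0=int(u-60),int(v-55); print(u0,v0)
a=cv2.resize(cv2.imread('pics/w4.png')[v0:v0+110,u0:u0+120],None,fx=5,fy=5,interpolation=cv2.INTER_CUBIC); cv2.imwrite('pics/c4.png',a)
E
```

```text
t: 10.5
tool_pos: [0.4926, 0.0711, 0.1945]
tool_rot: [0.765, 0.619, 0.125, 0.124]
ft_force: [0.6, 0.5, 0.6]
width: 0.0685
grip_force: 0.0
254.67626623005708 197.61123714233148
194 142
```

View pics/c4.png

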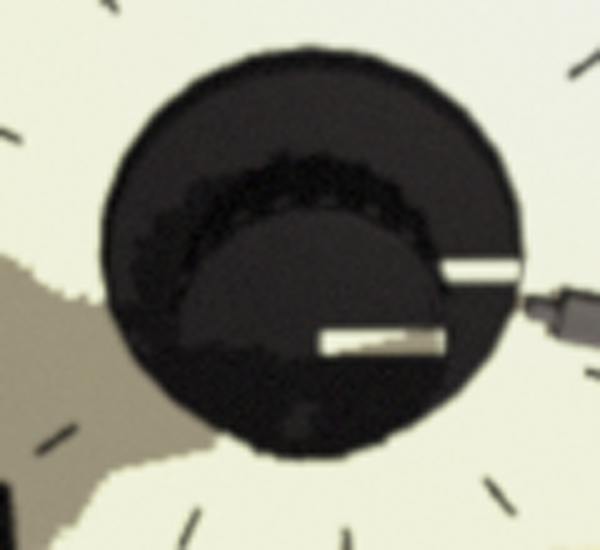

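The crop shows the skirt line at crop (443–520, 271), the grip-top line at (319–445, 343), and the rider's nose tip at (527,303) with the body axis running to (600,322). I'll compute the remaining angle.

```bash
cat > ang.py <<'E'
from h import *
def skirt(m,D0,h):
    c=proj(m,D0+h*n)[0]; E=[]
    for a in np.radians(np.arange(0,360,4)):
        r=np.arange(25,60,.2); u=c[0]+r*np.cos(a);v=c[1]+r*np.sin(a)
        p=cv2.remap(m['p'].max(2).astype(np.float32),u[None].astype(np.float32),v[None].astype(np.float32),1)[0]
        j=np.where((p[:-1]<100)&(p[1:]>=100))[0]
        if len(j): E.append((u[j[0]],v[j[0]]))
    X=np.array([onp(m,e,h) for e in E]); xy=np.c_[(X-P0)@cx,(X-P0)@cy]; ok=np.ones(len(xy),bool)
    for i in range(10):
        s=np.linalg.lstsq(np.c_[2*xy[ok],np.ones(ok.sum())],(xy[ok]**2).sum(1),rcond=None)[0]; rr=np.sqrt(s[2]+s[0]**2+s[1]**2)
        ok=abs(np.hypot(*(xy-s[:2]).T)-rr)<.0008
    return P0+s[0]*cx+s[1]*cy,rr,ok.sum()
def ang(v): return np.degrees(np.arctan2(v@cy,v@cx))
def rep(f,u0,v0,k,sk,gt,nose,body):
    W=load(f); un=lambda q:(u0+q[0]/k-.5,v0+q[1]/k-.5)
    a,b=[onp(W,un(q),.008) for q in sk]; g,e=[onp(W,un(q),.042) for q in gt]
    print('line dir skirt',ang(b-a),'grip',ang(e-g))
    for h in(.004,.008):
        D,r,N=skirt(W,np.array([.530,.067,.085]),h)
        for nm,A in[('fit',D)]:
            print('h',h,'axis',A,'r',r,N,'skirt pts',ang(a-A),ang(b-A),'grip pts',ang(e-A),'nose',[(ang(X-A),np.linalg.norm((X-A)-((X-A)@n)*n)) for X in[onp(W,un(nose),.006)]],'body',[(ang(X-A),np.linalg.norm((X-A)-((X-A)@n)*n)) for X in[onp(W,un(body),.008)]])
E
python3 - <<'E'
from ang import *
W=load('w4')
rep('w4',194,142,5,[(443,271),(520,270)],[(319,343),(445,342)],(527,305),(600,320))
rep('w1',205,135,5,[(420,254),(486,254)],[(302,312),(417,312)],(223,418),(201,511))
a=cv2.resize(cv2.imread('pics/w4.png')[180:225,275:345],None,fx=11,fy=11,interpolation=cv2.INTER_CUBIC); cv2.imwrite('pics/c5.png',a)
E
```

```text
line dir skirt -5.4630553689289805 grip -5.767108332279371
h 0.004 axis [0.53126061 0.06870827 0.08524339] r 0.038570088588152626 76 skirt pts -8.3048948720812 -7.259601876069316 grip pts -8.782640850915604 nose [(np.float64(-17.855710142739536), np.float64(0.04066077999750806))] body [(np.float64(-17.3119799623246), np.float64(0.05402296215190767))]
h 0.008 axis [0.53155004 0.07002866 0.08529942] r 0.037905581013789366 77 skirt pts -11.530421404780384 -9.303448877015425 grip pts -12.420188571912721 nose [(np.float64(-19.71490622508111), np.float64(0.0409395816507691))] body [(np.float64(-18.716547916811532), np.float64(0.05428390633425074))]
line dir skirt 89.82082264912229 grip 89.83143536745665
h 0.004 axis [0.53036441 0.06763685 0.0849561 ] r 0.03836649338444461 87 skirt pts 87.26549427840948 88.12572679372136 grip pts 86.4810108688699 nose [(np.float64(-20.350087667037805), np.float64(0.03863121090899577))] body [(np.float64(-17.93205814075574), np.float64(0.058882468352143134))]
h 0.008 axis [0.52928251 0.06767748 0.08455898] r 0.037764899118984924 87 skirt pts 84.65493814704655 86.38664533087797 grip pts 83.35199115676667 nose [(np.float64(-19.67666534860025), np.float64(0.03968859192491905))] body [(np.float64(-17.529212041582962), np.float64(0.059957331230065074))]
```

View pics/c5.png

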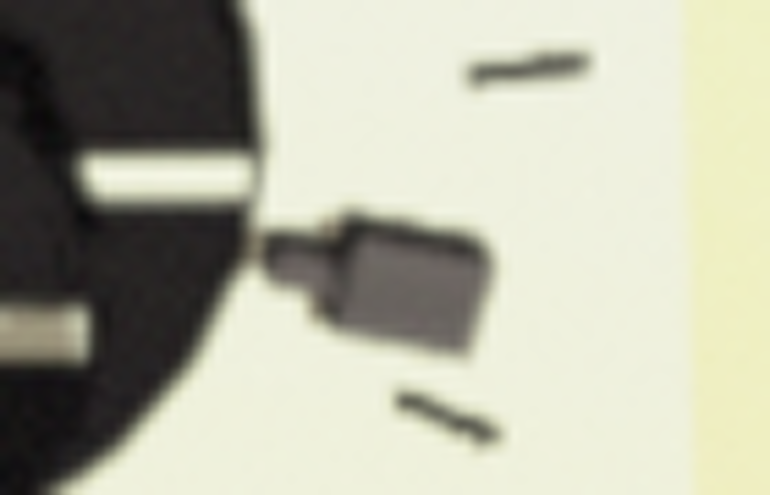

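```bash
python3 - <<'E'
from ang import *
W=load('w4'); un=lambda q,k=11,u0=275,v0=180:(u0+q[0]/k-.5,v0+q[1]/k-.5)
D,r,N=skirt(W,np.array([.530,.067,.085]),.0); print('axis',D,r,N)
f=lambda q,h:onp(W,un(q),h)
# line points: skirt centre-line
for q,h in[((85,178),.008),((250,179),.008),((300,262),.008),((340,270),.008),((480,307),.008),((272,255),.006)]:
    v=f(q,h)-D; print(q,ang(v),np.hypot(v@cx,v@cy)*1e3)
print('body dir',ang(f((480,307),.008)-f((340,270),.008)),'edge dirs',ang(f((465,352),.008)-f((335,322),.008)),ang(f((485,245),.008)-f((355,222),.008)), 'line dir',ang(f((250,179),.008)-f((85,178),.008)))
E
```

```text
axis [0.53097212 0.06741739 0.08518659] 0.03920523078989709 75
(85, 178) -5.103900522893379 24.090809355311475
(250, 179) -5.650054607688477 37.682986907250324
(300, 262) -15.549216917395064 42.742637578724185
(340, 270) -15.744698009131397 46.17786790169777
(480, 307) -17.01698152592404 58.44935958418428
(272, 255) -16.185742054930753 40.771964385217345
body dir -21.788716387962513 edge dirs -19.99539216502693 -16.79127669019798 line dir -6.617874811700727
```

```bash

python3 - <<'E'
from h import *
D=np.array([.531,.0678,.0856]); plan(goal(D+.034*n,96))
E
python3 -m creep '{"delta_rot":[[0,0,0],[0,0,0],[0,0,0],[0,0,0],[0,0,0],[0,0,0],[0,0,0]],"slide":[[0,0,10],[0,0,18],[0,0,18],[0,0,16],[0,0,12],[0,0,6],[0,0,0]],"fingers":[0.8,0.8,0.8,0.8,0.8,0.8,0.8]}' 60
python3 -m creep '{"delta_rot":[[0,0,0],[0,0,0],[0,0,0],[0,0,0],[0,0,0]],"slide":[[0,0,0],[0,0,0],[0,0,0],[0,0,0],[0,0,0]],"fingers":[0.6,0.5,0.4,0.4,0.4]}' 80
python3 - <<'E'
from h import *
D=np.array([.531,.0678,.0856]); plan(goal(D+.034*n,96))
E
```

```text
t 10.55 q [ 0.04 -0.4  -0.45  1.17 -0.05  1.81] w 0.06828361701375917 rotvec deg [ 0.   -0.01 -0.2 ] then slide mm [ 0.7 -0.3 79.9] | slide now-axes [ 0.6 -0.3 79.9]
t: 11.25
tool_pos: [0.5177, 0.0685, 0.1142]
tool_rot: [0.766, 0.619, 0.122, 0.122]
ft_force: [0.3, 0.2, -0.3]
width: 0.0683
grip_force: 0.0
t: 11.75
tool_pos: [0.5198, 0.0687, 0.1185]
tool_rot: [0.766, 0.619, 0.125, 0.124]
ft_force: [-1.9, -0.4, 6.2]
width: 0.0417
grip_force: 80.8
t 11.75 q [ 0.03 -0.3  -0.53  0.99 -0.04  1.8 ] w 0.04166387145745128 rotvec deg [ 0.06 -0.05 -0.2 ] then slide mm [ 0.2 -0.8  0.7] | slide now-axes [ 0.2 -0.8  0.7]
```

```bash

python3 -m creep '{"delta_rot":[[0,0,2],[0,0,4],[0,0,3],[0,0,1.5],[0,0,0],[0,0,0]],"slide":[[0,0,0],[0,0,0],[0,0,0],[0,0,0],[0,0,0],[0,0,0]],"fingers":[0.4,0.4,0.4,0.4,0.4,0.4]}' 80
python3 - <<'E'
from h import *
D=np.array([.531,.0678,.0856]); plan(goal(D+.034*n,106.5))
E
python3 -m creep '{"delta_rot":[[0,0,0],[0,0,0],[0,0,0],[0,0,0],[0,0,0],[0,0,0],[0,0,0],[0,0,0]],"slide":[[0,0,0],[0,0,0],[0,0,0],[0,0,-15],[0,0,-25],[0,0,-25],[0,0,-15],[0,0,0]],"fingers":[0.5,0.7,0.8,0.8,0.8,0.8,0.8,0.8]}' 60
python3 - <<'E'
from ang import *
snap('wrist','w5'); W=load('w5'); D=np.array([.531,.0675,.0852])
s,r,N=skirt(W,D,0.); print(s,r,N)
u,v=proj(W,s+.042*cx*np.cos(np.radians(16))-.042*np.sin(np.radians(16))*cy+.006*n)[0]; print(u,v)
u0,v0=int(u-35),int(v-22); print(u0,v0)
a=cv2.resize(cv2.imread('pics/w5.png')[v0:v0+50,u0:u0+70],None,fx=11,fy=11,interpolation=cv2.INTER_CUBIC); cv2.imwrite('pics/c6.png',a)
E
```

```text
t: 12.35
tool_pos: [0.5197, 0.0687, 0.1184]
tool_rot: [0.819, 0.546, 0.136, 0.112]
ft_force: [-2.0, -1.3, 5.8]
width: 0.0418
grip_force: 80.9
t 12.35 q [ 0.03 -0.3  -0.53  0.99 -0.04  1.99] w 0.041783696295885166 rotvec deg [ 0.04 -0.06 -0.22] then slide mm [ 0.1 -0.8  0.7] | slide now-axes [ 0.1 -0.8  0.7]
t: 13.15
tool_pos: [0.4923, 0.0718, 0.1942]
tool_rot: [0.819, 0.546, 0.136, 0.112]
ft_force: [0.7, -0.3, 0.6]
width: 0.0685
grip_force: 0.0
[0.53096997 0.06743941 0.08518498] 0.03917378710142041 74
302.4045442674845 195.8172101780006
267 173
```

View pics/c6.png

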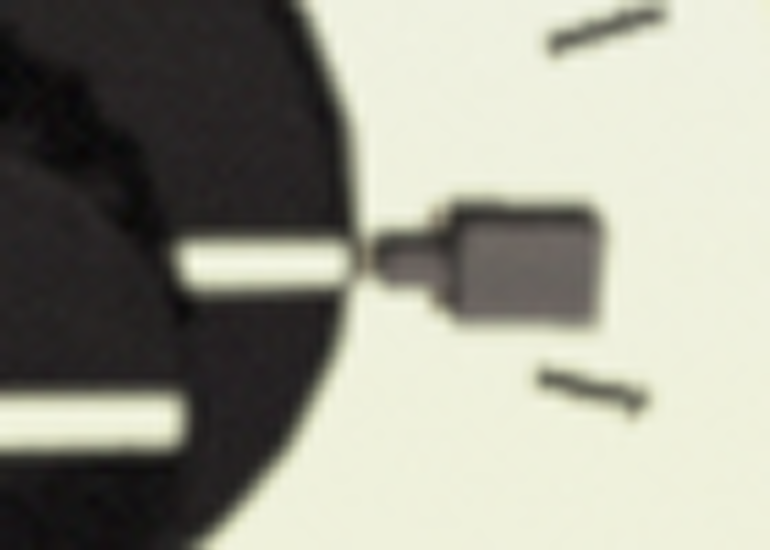

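The crop shows the line on the skirt running from (190,270) to (345,264), straight into the rider's neck at (400,264). A numeric check follows.

```bash
python3 - <<'E'
from ang import *
W=load('w5'); un=lambda q,k=11,u0=267,v0=173:(u0+q[0]/k-.5,v0+q[1]/k-.5)
D=np.array([.53097,.06743,.0852])
f=lambda q,h:onp(W,un(q),h)
for q,h in[((190,268),.008),((265,266),.008),((345,264),.008),((405,264),.008),((460,268),.008),((590,268),.008),((385,262),.006)]:
    v=f(q,h)-D; print(q,ang(v),np.hypot(v@cx,v@cy)*1e3)
p=W['p'].max(2).astype(np.float32)
# intensity-weighted line centre per column, and dark-body centre for the rider neck
for x in (200,230,260,290,320,335):
    u=un((x,0))[0]; vs=np.arange(un((0,215))[1],un((0,315))[1],.1); c=cv2.remap(p,np.full((1,len(vs)),u,np.float32),vs[None].astype(np.float32),1)[0]
    k=c>130; v=onp(W,(u,vs[k].mean()),.008)-D; print('line',x,round(ang(v),2))
for x in (390,405,420,470,500,530,560,590):
    u=un((x,0))[0]; vs=np.arange(un((0,190))[1],un((0,340))[1],.1); c=cv2.remap(p,np.full((1,len(vs)),u,np.float32),vs[None].astype(np.float32),1)[0]
    k=(c<165); k2=(c<165)&(c>75); v=onp(W,(u,vs[k].mean()),.006)-D; w=onp(W,(u,vs[k][-1]),.008)-D;t=onp(W,(u,vs[k][0]),.0)-D; print('rider',x,round(ang(v),2),'edges mid',round((np.hypot(w@cx,w@cy)*np.sin(np.radians(ang(w)+16.5))*1e3),2),round((np.hypot(t@cx,t@cy)*np.sin(np.radians(ang(t)+16.5))*1e3),2))
E
```

```text
(190, 268) -16.213445099460692 24.79707619509965
(265, 266) -15.991264993679513 30.97324891641888
(345, 264) -15.852451724595564 37.55721406774621
(405, 264) -15.952933052696691 42.497029576931475
(460, 268) -16.451632748507 47.041805190184526
(590, 268) -16.500368631953737 57.7417650431354
(385, 262) -16.649337783987576 41.18751188068972
line 200 -15.65
line 230 -15.75
line 260 -15.74
line 290 -15.73
line 320 -15.8
line 335 -15.83
rider 390 -16.19 edges mid -1.49 0.62
rider 405 -16.21 edges mid -1.59 0.72
rider 420 -16.16 edges mid -1.69 0.91
rider 470 -16.55 edges mid -4.7 3.35
rider 500 -16.56 edges mid -4.71 3.34
rider 530 -16.72 edges mid -4.72 3.03
rider 560 -16.87 edges mid -5.02 3.02
rider 590 -16.86 edges mid -4.74 2.72
```

The line and the rider agree within about 0.7°, so the dial is set. Next I press the cap home.

```bash

python3 - <<'E'
from h import *
plan(goal(np.array([.5028,-.0651,.1278])+.04*n,106.5)); plan(goal(np.array([.5028,-.0651,.1278]),106.5))
E
```

```text
t 13.2 q [ 0.04 -0.4  -0.45  1.17 -0.05  1.99] w 0.06860828924853694 rotvec deg [-0.05 -0.06 -0.18] then slide mm [-129.    39.5   29.2] | slide now-axes [-129.    39.9   29. ]
t 13.2 q [ 0.04 -0.4  -0.45  1.17 -0.05  1.99] w 0.06860828924853694 rotvec deg [-0.05 -0.06 -0.18] then slide mm [-129.    39.5   69.2] | slide now-axes [-129.   40.   69.]
```

```bash

python3 -m creep '{"delta_rot":[[0,0,0],[0,0,0],[0,0,0],[0,0,0],[0,0,0],[0,0,0]],"slide":[[-20,6,0],[-35,11,0],[-35,11,0],[-26,8,0],[-13,4,0],[0,0,0]],"fingers":[0.8,0.7,0.6,0.6,0.6,0.6]}' 40
python3 - <<'E'
from h import *
plan(goal(np.array([.5028,-.0651,.1278]),106.5))
E
```

```text
t: 13.8
tool_pos: [0.4778, -0.0645, 0.1896]
tool_rot: [0.82, 0.545, 0.133, 0.11]
ft_force: [-0.4, 0.8, -0.8]
width: 0.0509
grip_force: 0.0
t 13.8 q [-0.32 -0.44 -0.49  1.19  0.07  1.66] w 0.05092187783918103 rotvec deg [-0.31  0.09 -0.4 ] then slide mm [ 2.5  1.4 66.6] | slide now-axes [ 2.6  1.8 66.6]
```

```bash

python3 -m creep '{"delta_rot":[[0,0,0],[0,0,0],[0,0,0],[0,0,0],[0,0,0],[0,0,0]],"slide":[[2.5,1.7,10],[0,0,18],[0,0,18],[0,0,12],[0,0,6],[0,0,0]],"fingers":[0.6,0.6,0.6,0.6,0.6,0.6]}' 40
python3 -m creep '{"delta_rot":[[0,0,0],[0,0,0],[0,0,0],[0,0,0],[0,0,0],[0,0,0]],"slide":[[0,0,0],[0,0,0],[0,0,0],[0,0,0],[0,0,0],[0,0,0]],"fingers":[0.4,0.3,0.15,0.15,0.15,0.15]}' 50
python3 - <<'E'
from h import *
plan(goal(np.array([.5028,-.0651,.1278])-.016*n,106.5))
E
```

```text
t: 14.4
tool_pos: [0.5024, -0.0626, 0.131]
tool_rot: [0.819, 0.547, 0.134, 0.11]
ft_force: [-0.7, 0.1, -0.7]
width: 0.0516
grip_force: 0.0
t: 15.0
tool_pos: [0.5027, -0.0631, 0.1333]
tool_rot: [0.819, 0.547, 0.135, 0.11]
ft_force: [-4.6, 2.3, 3.5]
width: 0.0242
grip_force: 48.9
t 15.0 q [-0.3  -0.37 -0.55  1.05  0.07  1.68] w 0.024202948396699946 rotvec deg [-0.16 -0.06 -0.19] then slide mm [-2.4 -0.9 21.3] | slide now-axes [-2.4 -0.9 21.3]
```

```bash

python3 -m creep '{"delta_rot":[[0,0,0],[0,0,0],[0,0,0],[0,0,0],[0,0,0],[0,0,0],[0,0,0]],"slide":[[0,0,3],[0,0,3],[0,0,3],[0,0,3],[0,0,3],[0,0,2],[0,0,0]],"fingers":[0.15,0.15,0.15,0.15,0.15,0.15,0.15]}' 60
python3 -m creep '{"delta_rot":[[0,0,0],[0,0,0]],"slide":[[0,0,2],[0,0,0]],"fingers":[0.15,0.15]}'
```

```text
t: 15.7
tool_pos: [0.5081, -0.0636, 0.1185]
tool_rot: [0.819, 0.547, 0.134, 0.11]
ft_force: [-11.2, 3.3, 10.2]
width: 0.0236
grip_force: 60.6
t: 15.9
tool_pos: [0.5082, -0.0636, 0.1185]
tool_rot: [0.819, 0.547, 0.134, 0.11]
ft_force: [-20.2, 4.9, 20.5]
width: 0.0242
grip_force: 62.0
```

```bash

python3 -m creep '{"delta_rot":[[0,0,0],[0,0,0],[0,0,0],[0,0,0],[0,0,0],[0,0,0],[0,0,0]],"slide":[[0,0,0],[0,0,0],[0,0,0],[0,0,-10],[0,0,-20],[0,0,-15],[0,0,0]],"fingers":[0.3,0.5,0.6,0.6,0.5,0.2,0]}' 60
python3 -m creep '{"delta_rot":[[0,0,0],[0,0,0],[0,0,0]],"slide":[[0,0,0],[0,0,0],[0,0,0]],"fingers":[0,0,0]}' 30
python3 - <<'E'
from h import *
C=np.array([.5185,-.0665,.0856]); plan(goal(C+.059*n,106.5))
snap('wrist','w6'); W=load('w6'); q=proj(W,C+.04*n)[0]; print(q)
k=(W['p'].min(2)>170)&(W['d']>0); v,u=np.where(k); X=np.array([pt(W,(a,b),W['d'][b,a]) for a,b in zip(u,v)])
h=(X-C)@n; near=(np.linalg.norm(X-C-h[:,None]*n,axis=1)<.012)&(h>.03); print('cap height',near.sum(),np.percentile(h[near],[10,50,90]))
E
```

```text
t: 16.6
tool_pos: [0.4958, -0.0633, 0.1609]
tool_rot: [0.819, 0.546, 0.136, 0.113]
ft_force: [-0.2, -0.4, 0.6]
width: 0.0142
grip_force: 0.0
t: 16.9
tool_pos: [0.4936, -0.0625, 0.1559]
tool_rot: [0.819, 0.547, 0.134, 0.11]
ft_force: [-0.9, 0.9, -0.6]
width: 0.0
grip_force: 0.0
t 16.9 q [-0.3  -0.4  -0.52  1.1   0.07  1.67] w 3.2887652000744565e-05 rotvec deg [-0.24  0.   -0.2 ] then slide mm [-1.6 -0.2 15.7] | slide now-axes [-1.6 -0.1 15.7]
[257.75562619 235.36036832]
cap height 224 [0.0383653  0.03914109 0.03986521]
```

```bash

python3 -m creep '{"delta_rot":[[0,0,0],[0,0,0],[0,0,0],[0,0,0],[0,0,0],[0,0,0]],"slide":[[-1.5,0,5],[0,0,5],[0,0,3],[0,0,2],[0,0,2],[0,0,0]],"fingers":[0,0,0,0,0,0]}' 30
python3 -m creep '{"delta_rot":[[0,0,0],[0,0,0]],"slide":[[0,0,2],[0,0,0]],"fingers":[0,0]}' 30
```

```text
t: 17.55
tool_pos: [0.4993, -0.0645, 0.1407]
tool_rot: [0.819, 0.547, 0.134, 0.111]
ft_force: [-0.2, -0.5, -0.4]
width: -0.0001
grip_force: 0.0
t: 17.75
tool_pos: [0.5, -0.0647, 0.1404]
tool_rot: [0.819, 0.547, 0.135, 0.111]
ft_force: [-5.0, 1.0, 5.1]
width: -0.0004
grip_force: 3.1
```

```bash

python3 -m creep '{"delta_rot":[[0,0,0],[0,0,0],[0,0,0]],"slide":[[0,0,2],[0,0,1.5],[0,0,0]],"fingers":[0,0,0]}' 30
python3 -m creep '{"delta_rot":[[0,0,0],[0,0,0],[0,0,0],[0,0,0],[0,0,0],[0,0,0],[0,0,0],[0,0,0]],"slide":[[0,0,-5],[0,0,-15],[0,0,-25],[0,0,-25],[15,0,-10],[30,0,0],[20,0,0],[0,0,0]],"fingers":[0,0,0,0,0.3,0.8,0.8,0.8]}' 30
python3 - <<'E'
from ang import *
C=np.array([.5185,-.0665,.0856])
snap('wrist','w7'); W=load('w7')
k=(W['p'].min(2)>170)&(W['d']>0); v,u=np.where(k); X=np.array([pt(W,(a,b),W['d'][b,a]) for a,b in zip(u,v)])
h=(X-C)@n; near=(np.linalg.norm(X-C-h[:,None]*n,axis=1)<.012)&(h>.03); print('cap height',near.sum(),np.percentile(h[near],[10,50,90]))
cv2.imwrite('pics/c7.png',cv2.resize(cv2.imread('pics/w7.png'),(800,600)))
E
```

```text
t: 18.05
tool_pos: [0.5004, -0.0647, 0.1403]
tool_rot: [0.819, 0.547, 0.134, 0.111]
ft_force: [-19.4, 2.2, 21.1]
width: 0.0001
grip_force: 13.3
t: 18.85
tool_pos: [0.4987, -0.0001, 0.2183]
tool_rot: [0.818, 0.548, 0.135, 0.111]
ft_force: [0.2, 0.0, -0.7]
width: 0.0581
grip_force: 0.0
cap height 434 [0.03855043 0.03927583 0.03994559]
```

View pics/c7.png

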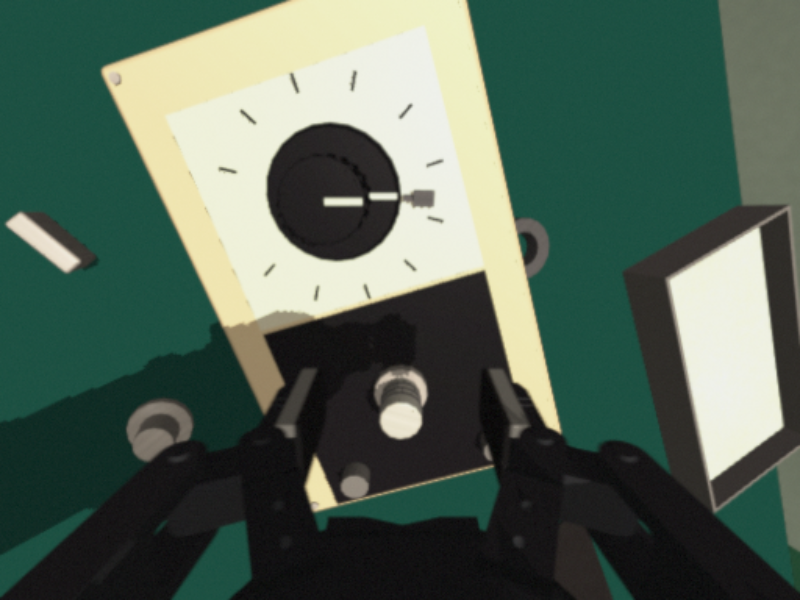

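The final view shows the dial line at (370–397,196) meeting the rider nose at (405,198), the cap home at (400,405), and the bench objects undisturbed.

```bash
python3 -c "
from workcell import bot
print(bot.sign_off())"
```

```text
the job is handed in; nothing more can be done
None
```

I pulled the cap up to its stop, turned the dial until its line met the rider's nose (measured within about 1°), pressed the cap home again, and handed the job in at about 19 s.

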